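# Clear the dish stand and turn its sign

## Task

The cutlery has been put away: unhook the empty caddy from the dish stand by tipping its lower end out towards the robot until its toe is clear of the lower rail and then lifting its lip off the upper rail, and set it down gently, upright, in the middle of the drying mat. Then spin the stand's pivoted sign half a turn, either way, and leave it upright with the plate-relief face looking away from the robot. Do not disturb the mug, jar, kettle or soap bottle.

Things in the scene. Friction and masses are not known exactly. Their poses are not given: they have to be found in the camera images.
- stand: wooden dish stand fixed to the counter; base plate 200 (x) x 230 (y) x 12 mm. Origin: centre of the underside; x points away from the robot (within 0.45 rad), z up. Two posts 18 x 14 mm, 252 mm high, at x 0, y +-93 mm, carry the sign. On the robot side two level steel rails run along y, their ends (|y| 88 to 98 mm) joined to the posts by brackets.
- ledge (a point): middle of the top edge of the stand's upper rail, on which the caddy's lip hangs; 135 mm above the counter. The rail is a flat bar 6 mm thick (stand x -38 to -32 mm, z 115 to 135 mm)
- lower_rail (a point): middle of the stand's lower rail, 46 mm above the counter; 12 mm thick (stand x -38 to -26 mm), z 39 to 53 mm. The caddy's toe is tucked under it
- sign_axis (a point): centre of the sign, on its level pivot axis (the stand's y axis), 235 mm up. The sign is a flat white board 140 wide x 140 high x 12 mm thick, balanced on the axis, held by friction (0.05 N m) wherever it is left. One face bears a raised round dinner plate (96 mm), the other three raised bars
- sign (a joint): the sign's turn, rad. 0: upright, plate face towards the robot; grows as the top edge goes away from the robot. Starts within 0.3 of 0; at +3.14 or -3.14 it has made half a turn; stops at +-4.5. While the caddy hangs on the stand the sign strikes its handle
- caddy: empty grey plastic cutlery caddy, loose, about 0.2 kg, box 64 (x) x 100 (y) x 85 mm. Origin: centre of its underside, z up, x to its back. Hung: x as the stand's, origin at stand x -72 mm, z 30 mm. The toe keeps it from being lifted straight off: turn it about the upper rail by about 0.25 rad, lower end out, then lift it 16 to 20 mm, still tilted, and draw it out
- caddy_handle (a point): grip point on the caddy's handle, 145 mm above its underside, over its centre. The handle is the middle partition risen into an upright fin, 12 mm thick (y), 50 mm long (x -22 to 28), up to 162 mm above the underside
- caddy_lip (a point): middle of the underside of the caddy's lip, 105 mm above its underside, where it rests on the upper rail. The lip (y +-40 mm, 4 mm thick) reaches from x 32 to 54 mm over the rail and ends in a nib 10 mm deep (x 50 to 54 mm) behind the rail
- caddy_toe (a point): end of the caddy's toe: a tab 70 mm wide, 6 mm high at the foot of its back, x 32 to 46 mm, which lies under the lower rail with 3 mm of play
- mat: dark square ribbed drying mat, 150 x 150 x 4 mm, fixed to the counter, to the left or right of the stand. Origin: centre of the underside
- mug: white mug, bystander, 80 mm across, 90 mm high, handle to its +y, beyond the mat (about 145 mm from its middle). Origin: centre of the underside
- jar: glass storage jar, bystander, 72 mm across, 100 mm high, on the robot side of the mat (about 140 mm from its middle). Origin: centre of the underside
- kettle: white electric kettle, bystander, 144 mm across, 197 mm high, handle 114 mm out to its +y, on the other side of the stand from the mat. Origin: centre of the underside
- soap: clear soap bottle, bystander, 60 mm across, 170 mm high, on the far side of the stand. Origin: centre of the underside

How it is judged:
On the way, in this order (a step that is already met when the one before it is completed fails the run):
1. the caddy's lower end is tipped out (more than 0.1 rad) while its lip is still on the upper rail (angle between caddy's own z axis and vertical above 0.1 rad and distance between caddy_lip and ledge below 0.045 m), for 0.05 s.
2. the caddy stands upright on the mat, let go (horizontal distance between caddy and mat below 0.05 m and angle between caddy's own z axis and vertical below 0.1 rad and height (world z) of caddy below 0.012 m and linear speed of caddy below 0.03 m/s and contact force between the fingers and caddy below 0.1 N), for 0.2 s.
3. the sign has been turned half a turn ((value of joint sign between 2.9416 and 3.3416 rad or value of joint sign between -3.3416 and -2.9416 rad)), for 0.2 s.
At the end, for the whole second after the job is handed in: The caddy stands at rest on the mat, released, its centre within 50 mm of the mat's and upright within 0.1 rad; the sign rests within 0.2 rad of half a turn (+3.14 or -3.14), its plate face away from the robot (all of step 2 and (value of joint sign between 2.9416 and 3.3416 rad or value of joint sign between -3.3416 and -2.9416 rad) and velocity of joint sign between -0.05 and 0.05 rad/s); the robot touches nothing.
It fails at once if the mug is shoved more than 30 mm or tipped (distance of mug from where it was at the start of the episode above 0.03 m or angle between mug's own z axis and vertical above 0.35 rad).
It fails at once if the jar is shoved more than 30 mm or tipped (distance of jar from where it was at the start of the episode above 0.03 m or angle between jar's own z axis and vertical above 0.35 rad).
It fails at once if the kettle is shoved more than 30 mm or tipped (distance of kettle from where it was at the start of the episode above 0.03 m or angle between kettle's own z axis and vertical above 0.35 rad).
It fails at once if the soap is shoved more than 30 mm or tipped (distance of soap from where it was at the start of the episode above 0.03 m or angle between soap's own z axis and vertical above 0.35 rad).
It fails at once if the caddy is dropped or thrown on to the mat (faster than 0.6 m/s just above it) (linear speed of caddy above 0.6 m/s and horizontal distance between caddy and mat below 0.08 m and height (world z) of caddy below 0.06 m).
It also fails if it takes over 64 s, if anything falls off the work surface, if the arm or the gripper's body presses on something with over 40 N, if the wrist force passes 120 N, or if a joint passes its speed limit or range.

## Robot

A 7-joint arm with a two-finger parallel gripper is mounted at the origin on the work surface. World frame = base frame: x ahead of the robot, y to its left, z up, the work surface at z = 0. Lengths are in m, angles in rad, forces in N, time in s.
With the tool pointing down it reaches from about 0.425 to 0.875 m from the base axis. Payload 8.4 kg.
Tool frame: the origin (TCP) lies on the centre line of the jaws, within the pads' length; the fingertips stand 22 mm ahead of it and the grasp point (between the pads) lies 3 mm ahead of it; z points along the fingers, y is the line along which they close (so a half turn about z gives the same grasp; the last joint's range is limited). The gripper opens to 87 mm and grips with 3 to 60 N. Pads are 19 mm wide; open, the fingers measure 117 mm over their backs; the gripper's body (75 mm by 190 mm) begins 51 mm behind the grasp point.
Start: joints at [1.167, 0.333, 0.04, 1.465, -0.013, 1.343, -0.059], TCP at [0.195, -0.62, 0.245] pointing down, gripper open.
Joint ranges: [-2.58, 2.58], [-0.38, 2.09], [-1.3, 1.39], [0.25, 2.4], [-1.5, 4.64], [0.08, 2.09], [-2.65, 2.65]. Speed limits (rad/s): [2.22, 2.22, 2.79, 2.79, 3.14, 3.14, 3.14].

## Interface

Orientations are given as a rotation vector (axis times angle).
In Python, from bench import arm gives the robot as it stands.
- The arm moves only by the tool step_arm, never from a script. Its argument "moves" is a list that holds one entry, the list of rows, each a list of 7 numbers: the turn, a rotation vector about the tool's x, y, z in degrees, then the shift along the tool's x, y, z in m, then the closure, from 0 (fully open) to 1 (shut). In form: [[[wx, wy, wz, x, y, z, fingers], ...]]. A call has 1 to 20 rows; each row shifts and turns the commanded pose from where the row before left it, along the tool's axes as they then stand; what a row does not reach is not made up. A row lasts 1/12 s, in which the tool goes at most 41.7 mm and 7.16 degrees, less where a joint would pass 70% of its speed; a pose out of reach is approached as far as the arm can. A call with a gripper value outside its range is refused whole. The fingers move at their own pace and stop on an object; the grip force is fixed at half the most. Time passes only in rows, so rows that do not move let the fingers close. It gives the time, the measured TCP pose, the force, the opening and the grip force at its end, in the units of the state.
- arm.read_state(): the state, without advancing time (a new reading comes with each control period).
- arm.capture(name): name is "scene" or "top" or "wrist"; returns a dict with "frame" (384x512x3 uint8, red, green, blue), "depth" (384x512 float32, m along the optical axis (not along the pixel's ray), 0 where there is no reading), "fovy" (degrees; the focal length in pixels is half the picture's height over the tangent of half this angle, whatever the lens; pixels are square), "cx", "cy" (the principal point, pixels), "rvec" (rotation vector, rad) and "tvec" (3), from world to camera coordinates, as OpenCV has them. Camera axes: x right, y down, z forward; pixel columns grow to the right and rows downward; lengths in m; the calibration is good to about 2 mm. The wrist camera is an equidistant fisheye: a pixel r from the principal point sees the ray r / f radians off the axis. A picture is of the moment at which its call begins.
- arm.finish_job(): hands the job in; it is judged then, once.
The state is a dict: "time_s": time; "joints": joint angles; "dq": joint speeds; "joint_efforts": joint torques, N m; "ee_pos": TCP position; "tool_rot": TCP orientation; "contact_force": force on the tool from outside, world axes, zero at the start; "torque": the same for the moment, N m; "opening": opening from 0.0 (shut) to 1.0 (fully open); "grasp_force": force on a finger pad.
Only numpy, scipy, OpenCV 4.12 (cv2) and the standard library are available. Lean on these libraries where they do the work, as an engineer would, in place of code of your own. Each camera call takes 0.05 s, during which the arm holds its last target. There are 200 camera calls.

## Working session

There is one attempt and no reset: what is moved stays moved. The work goes in short steps, Python scripts to look and compute and a tool call to move; the robot and the scene stay as the last step left them, time stands still between calls to the robot, and variables do not carry over. Pictures are saved under pics/ and viewed, at most 10 in all, crops included, and the job is handed in when it is done.

Besides the shell and the picture viewer there is one more tool, called after "Emit:" as name(argument=value, ...) on one line, values as JSON. step_arm: Moves the arm, as the interface text tells. Its arguments: {"type":"object","properties":{"moves":{"type":"array"}},"required":["moves"]}

```bash
mkdir -p pics; ls; cat > h.py <<'E'
import numpy as np, cv2
from scipy.spatial.transform import Rotation as R
from bench import arm
def cap(n,save=None):
    c=arm.capture(n)
    if save: cv2.imwrite('pics/'+save,c['frame'][:,:,::-1])
    return c
def cloud(c):
    d=c['depth'].astype(float); h,w=d.shape; f=h/2/np.tan(np.radians(c['fovy']/2))
    u,v=np.meshgrid(np.arange(w),np.arange(h))
    P=np.stack([(u-c['cx'])/f*d,(v-c['cy'])/f*d,d],-1)
    Rm=R.from_rotvec(np.ravel(c['rvec'])).as_matrix()
    W=(P-np.ravel(c['tvec']))@Rm
    W[d==0]=np.nan
    return W
E
python3 - <<'E'
from h import *
for n in('scene','top'):
    c=cap(n,n+'0.png'); np.savez(n+'0.npz',W=cloud(c),F=c['frame'])
    Rm=R.from_rotvec(np.ravel(c['rvec'])).as_matrix(); print(n,c['fovy'],c['cx'],c['cy'],-Rm.T@np.ravel(c['tvec']))
s=arm.read_state();print(s)
E
```

```text
pics
scene 51.30874840736939 249.58025437446315 188.78162360308426 [ 1.34180014 -0.03756443  0.89285934]
top 44.29929108916405 255.63501784732577 189.55753557320165 [ 0.49869235 -0.01987723  1.59289244]
{'time_s': 0.1, 'joints': array([ 1.16678978,  0.33381738,  0.03983006,  1.46616472, -0.01339029,
        1.3432841 , -0.0585084 ]), 'dq': array([ 0.00123481, -0.00187971, -0.00073519, -0.00425374,  0.0015607 ,
        0.00067555,  0.00053723]), 'joint_efforts': array([ 3.18883111e-03, -6.57811618e+01,  1.33911733e+00, -4.04712653e+01,
       -5.97010483e-02,  4.09856869e-02,  2.60790421e-05]), 'ee_pos': array([ 0.19495685, -0.61967542,  0.24377123]), 'tool_rot': array([-3.10381439e+00, -4.76758810e-01,  4.72677348e-04]), 'contact_force': array([-0.13952256, -0.21763353, -0.47777259]), 'torque': array([-0.01283366, -0.05996635, -0.03850684]), 'grasp_force': 0.0, 'opening': 1.0032108689442831}
```

View pics/scene0.png

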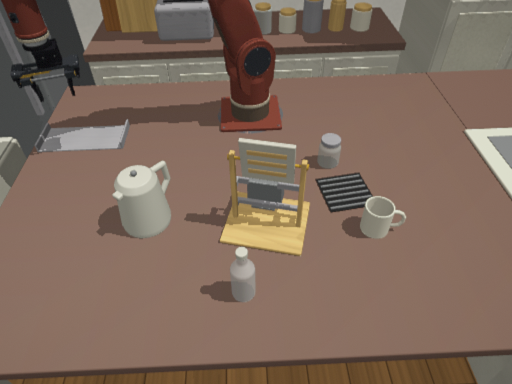

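View pics/top0.png

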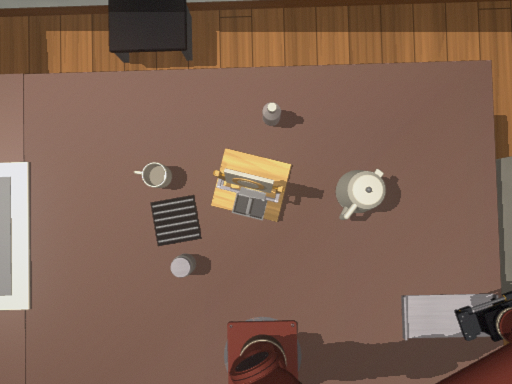

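The scene view, taken from the far side, shows the stand at (267,190), mat at (345,190), mug at (378,217), jar at (330,150), kettle at (143,200) and soap at (243,277). In the top view the stand is at (251,185), caddy at (250,205), mat at (176,220), jar at (182,266), mug at (157,175), kettle at (361,190) and soap at (272,113).

```bash
python3 - <<'E'
from h import *
def rect(P):
    r=cv2.minAreaRect((P[:,:2]*1000).astype(np.float32)); return np.round(r[0],1),np.round(r[1],1),round(r[2],2)
for n in('scene','top'):
    D=np.load(n+'0.npz');W=D['W'];F=D['F'].astype(int)
    hsv=cv2.cvtColor(D['F'],cv2.COLOR_RGB2HSV).astype(int)
    x,y,z=W[...,0],W[...,1],W[...,2]
    print(n,'counter z',np.nanmedian(z[(abs(x-.4)<.03)&(abs(y+.2)<.05)]))
    reg=(x>.3)&(x<.8)&(abs(y)<.2)
    wood=reg&(z>.007)&(z<.017)&(hsv[...,1]>90)&(hsv[...,2]>140)
    wood=cv2.morphologyEx(wood.astype(np.uint8),cv2.MORPH_OPEN,np.ones((3,3)))>0
    print(' base',wood.sum(),rect(W[wood]))
    post=reg&(z>.246)&(z<.26)&(hsv[...,1]>90)
    for s in(1,-1):
        k=post&(s*(y)>s*np.nanmedian(y[wood])); print(' post',k.sum(),np.round(np.nanmean(W[k],0),4))
    mat=(F.sum(-1)<130)&(x>.2)&(x<.8)&(y>.08)&(y<.45)&(abs(z)<.012)
    mat=cv2.morphologyEx(mat.astype(np.uint8),cv2.MORPH_CLOSE,np.ones((5,5)));mat=cv2.morphologyEx(mat,cv2.MORPH_OPEN,np.ones((5,5)))>0
    print(' mat',mat.sum(),rect(W[mat]))
    # tall things
    m=((z>.03)&(x>.2)&(x<.95)&(abs(y)<.5)).astype(np.uint8)
    N,L,S,_=cv2.connectedComponentsWithStats(m)
    for i in range(1,N):
        if S[i,4]>60:
            P=W[L==i];print(' obj',S[i,4],'min',np.round(P.min(0),3),'max',np.round(P.max(0),3))
    # top of caddy/sign
    for nm,lo,hi in(('handle',.185,.2),('lip',.136,.143)):
        k=reg&(z>lo)&(z<hi)&(hsv[...,1]<70); 
        if k.sum()>3: print(' ',nm,k.sum(),np.round(np.nanmean(W[k],0),4),rect(W[k]))
E
```

```text
scene counter z -0.00044791390469091656
 base 3165 (array([573.7,  23.6]), array([229.3, 202.1]), 74.87)
 post 34 [0.5988 0.1083 0.2507]
 post 32 [ 0.5512 -0.0644  0.2506]
 mat 1048 (array([nan, nan]), array([0., 0.]), 0.0)
 obj 553 min [0.284 0.215 0.03 ] max [0.352 0.286 0.103]
 obj 4289 min [ 0.497 -0.078  0.03 ] max [0.61  0.124 0.307]
 obj 3061 min [ 0.456 -0.392  0.03 ] max [ 0.614 -0.256  0.197]
 obj 963 min [0.568 0.291 0.03 ] max [0.651 0.404 0.093]
 obj 955 min [ 0.782 -0.08   0.03 ] max [ 0.832 -0.022  0.173]
  handle 80 [0.573  0.0313 0.1906] (array([570.5,  24.6]), array([139.7,  12.2]), 77.43)
  lip 145 [0.5444 0.0151 0.1386] (array([545.3,  27.1]), array([169.1,  25.7]), 80.0)
top counter z 0.0005279390437596201
 base 1024 (array([573.4,  23.7]), array([228.3, 198.5]), 74.35)
 post 35 [0.5926 0.1037 0.2532]
 post 33 [ 0.5493 -0.0559  0.253 ]
 mat 0 (array([0., 0.]), array([0., 0.]), 0.0)
 obj 341 min [ 0.769 -0.079  0.032] max [ 0.828 -0.02   0.178]
 obj 310 min [0.57  0.291 0.031] max [0.649 0.404 0.097]
 obj 1779 min [ 0.458 -0.075  0.03 ] max [0.606 0.128 0.314]
 obj 1795 min [ 0.452 -0.387  0.031] max [ 0.61  -0.255  0.202]
 obj 436 min [0.28  0.215 0.031] max [0.348 0.281 0.111]
  handle 84 [0.5117 0.0242 0.1915] (array([520.1,  35.9]), array([131.7,  83. ]), 75.27)
  lip 204 [0.5445 0.0211 0.1391] (array([623.1, -28.2]), array([186.5, 295.8]), 51.37)
```

```bash
cat >> h.py <<'E'
S0=np.array([.5735,.0237,0]); YAW=np.radians(-15.4); RS=R.from_euler('z',YAW).as_matrix()
def tost(W): return (W-S0)@RS
def signang(n='top',lim=.075):
    c=cap(n);W=tost(cloud(c));hs=cv2.cvtColor(c['frame'],cv2.COLOR_RGB2HSV)
    k=(abs(W[...,1])<.06)&(np.hypot(W[...,0],W[...,2]-.235)<lim+.01)&(W[...,2]>.16)&(hs[...,1]<80)
    return W[k]
E
python3 - <<'E'
from h import *
for n in('scene','top'):
    D=np.load(n+'0.npz');W=tost(D['W']);hs=cv2.cvtColor(D['F'],cv2.COLOR_RGB2HSV)
    k=(abs(W[...,1])<.065)&(np.abs(W[...,0])<.05)&(W[...,2]>.215)
    P=W[k];
    for lo in np.arange(.22,.32,.015):
        q=P[(P[:,2]>lo)&(P[:,2]<lo+.015)]
        if len(q): print(n,'sign z',round(lo,3),len(q),np.round(np.percentile(q[:,0],[5,50,95]),4))
    k=(abs(W[...,1])<.03)&(W[...,0]>-.11)&(W[...,0]<-.02)&(W[...,2]>.18)&(W[...,2]<.2)
    print(n,'fin',k.sum(),np.round(W[k].mean(0),4),np.round(np.ptp(W[k],0),4), np.round(W[k].min(0),4))
    F=D['F'].astype(int);X=D['W']
    m=((F.sum(-1)<150)).astype(np.uint8)
    u0,v0,u1,v1=(305,165,385,220) if n=='scene' else (145,188,208,252)
    z=np.zeros_like(m);z[v0:v1,u0:u1]=1;m=cv2.morphologyEx(m*z,cv2.MORPH_CLOSE,np.ones((5,5)));m=cv2.morphologyEx(m,cv2.MORPH_OPEN,np.ones((5,5)))>0
    P=X[m];P=P[~np.isnan(P).any(1)&(P[:,2]<.02)]
    r=cv2.minAreaRect((P[:,:2]*1000).astype(np.float32));print(n,'mat',len(P),r)
E
```

```text
scene sign z 0.22 164 [0.0019 0.005  0.0094]
scene sign z 0.235 239 [0.0043 0.007  0.0097]
scene sign z 0.25 170 [0.0064 0.0091 0.0131]
scene sign z 0.265 250 [0.0095 0.0124 0.0154]
scene sign z 0.28 227 [0.0113 0.0135 0.0158]
scene sign z 0.295 292 [0.0055 0.0133 0.0165]<stdin>:10: RuntimeWarning: Mean of empty slice.
  ret = um.true_divide(
Traceback (most recent call last):
ValueError: zero-size array to reduction operation maximum which has no identity
```

Emit:
step_arm(moves=[[[0,0,0,0,0,-0.04,0],[0,0,0,0,0,-0.04,0],[0,0,-7.1,0,0,-0.04,0],[0,0,-7.1,0,0,0,0]]])

```text
time_s: 0.43
ee_pos: [0.1956, -0.6216, 0.3733]
tool_rot: [3.01, 0.862, 0.001]
contact_force: [-0.1, -1.1, 1.9]
opening: 0.999
grasp_force: 0.0
```

```bash
cat > m.py <<'E'
from h import *
for n in('scene','top'):
    D=np.load(n+'0.npz');W=tost(D['W'])
    k=(abs(W[...,1])<.03)&(W[...,0]>-.11)&(W[...,0]<-.02)&(W[...,2]>.17)&(W[...,2]<.21)
    if k.sum(): print(n,'fin',k.sum(),np.round(W[k].mean(0),4),np.round(W[k].min(0),4),np.round(W[k].max(0),4))
    F=D['F'].astype(int);X=D['W']
    m=((F.sum(-1)<150)).astype(np.uint8)
    u0,v0,u1,v1=(305,165,385,220) if n=='scene' else (145,188,208,252)
    z=np.zeros_like(m);z[v0:v1,u0:u1]=1;m=cv2.morphologyEx(m*z,cv2.MORPH_CLOSE,np.ones((5,5)));m=cv2.morphologyEx(m,cv2.MORPH_OPEN,np.ones((5,5)))>0
    P=X[m];P=P[~np.isnan(P).any(1)&(P[:,2]<.02)]
    r=cv2.minAreaRect((P[:,:2]*1000).astype(np.float32));print(n,'mat',len(P),r)
E
python3 m.py
```

```text
scene mat 1257 ((469.725830078125, 279.6424255371094), (132.17919921875, 147.20753479003906), 9.103778839111328)
top fin 69 [-0.0717 -0.016   0.1911] [-0.096  -0.0218  0.1711] [-0.047  -0.0099  0.1991]
top mat 1788 ((458.3611145019531, 280.7086181640625), (145.12318420410156, 145.19354248046875), 9.294301986694336)
```

Emit:
step_arm(moves=[[[0,0,-7.1,0,0,0,0],[0,0,-7.1,0,0,0,0],[0,0,-7.1,0,0,0,0],[0,0,-7.1,0,0,0,0],[0,0,-7.1,0,0,0,0],[0,0,-7.1,0,0,0,0],[0,0,-7.1,0,0,0,0],[0,0,-7.1,0,0,0,0],[0,0,-7.1,0,0,0,0],[0,0,-7.1,0,0,0,0],[0,0,-7.1,0,0,0,0],[0,0,-7.1,0,0,0,0],[0,0,-7.1,0,0,0,0],[0,0,-7.1,0,0,0,0],[0,0,-7.1,0,0,0,0],[0,0,-7.1,0,0,0,0],[0,0,-7.1,0,0,0,0],[0,0,-7.1,0,0,0,0],[0,0,-5,0,0,0,0],[0,0,0,0,0,0,0]]])

```text
time_s: 2.1
ee_pos: [0.1949, -0.6199, 0.364]
tool_rot: [-0.418, -3.113, -0.001]
contact_force: [0.2, -0.4, -0.2]
opening: 0.998
grasp_force: 0.0
```

Emit:
step_arm(moves=[[[0,0,0,-0.016,0.038,0,0],[0,0,0,-0.016,0.038,0,0],[0,0,0,-0.016,0.038,0,0],[0,0,0,-0.016,0.038,0,0],[0,0,0,-0.016,0.038,0,0],[0,0,0,-0.016,0.038,0,0],[0,0,0,-0.016,0.038,0,0],[0,0,0,-0.016,0.038,0,0],[0,0,0,-0.016,0.038,0,0],[0,0,0,-0.016,0.038,0,0],[0,0,0,0.009,0.038,0,0],[0,0,0,0.009,0.038,0,0],[0,0,0,0.009,0.038,0,0],[0,0,0,0.009,0.038,0,0],[0,0,0,0.009,0.038,0,0],[0,0,0,0.009,0.038,0,0],[0,0,0,0.009,0.038,0,0],[0,0,0,0.009,0.038,0,0],[0,0,0,0,0.02,0,0],[0,0,0,0,0,0,0]]])

```text
time_s: 3.77
ee_pos: [0.4683, 0.0402, 0.3649]
tool_rot: [0.419, 3.112, 0.001]
contact_force: [-0.3, -0.4, -0.4]
opening: 1.002
grasp_force: 0.0
```

```bash
cat >> h.py <<'E'
def tool(a=.003):
    s=arm.read_state();M=R.from_rotvec(s['tool_rot']).as_matrix();p=s['ee_pos']+a*M[:,2]
    Ms=RS.T@M
    print('t',round(s['time_s'],2),'grasp pt stand',np.round(tost(p),4),'tool x',np.round(Ms[:,0],3),'z',np.round(Ms[:,2],3),'open',round(s['opening'],3),'F',np.round(s['contact_force'],1),'q',np.round(s['joints'],2),'g',s['grasp_force'])
E
python3 - <<'E'
from h import *
cap('wrist','w1.png')
c=cap('top');W=tost(cloud(c))
tool()
E
```

```text
t 3.87 grasp pt stand [-0.1045 -0.0168  0.3615] tool x [-1.     0.003  0.   ] z [-0. -0. -1.] open 1.001 F [ 0.3 -0.2  0.4] q [ 0.75 -0.05 -0.87  1.64 -0.04  1.53  1.19] g 0.0
```

View pics/w1.png

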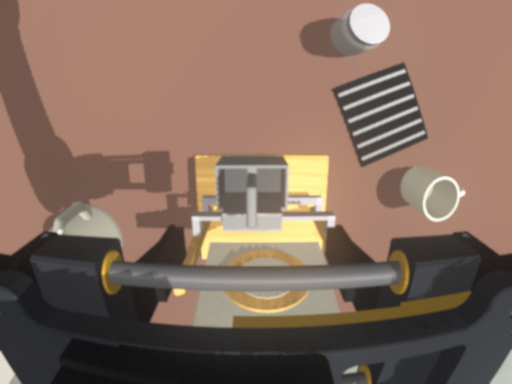

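The wrist view shows the caddy fin at (251,200), left of the rail middle (264,217), so the caddy hangs about 16 mm to -y. This agrees with the top depth reading. The fin lies between the open jaws.

Emit:
step_arm(moves=[[[0,-7.1,0,0,0,0,0],[0,-7.1,0,0,0,0,0],[0,-7.1,0,0,0,0,0],[0,-7.1,0,0,0,0,0],[0,0,0,0.011,0.001,0.03,0],[0,0,0,0.011,0,0.03,0],[0,0,0,0.011,0,0.03,0],[0,0,0,0.011,0,0.03,0],[0,0,0,0,0,0,0]]])

```text
time_s: 4.62
ee_pos: [0.4673, 0.0299, 0.2337]
tool_rot: [0.382, 2.733, -0.086]
contact_force: [-1.2, -0.3, -0.7]
opening: 0.996
grasp_force: 0.0
```

```bash
python3 - <<'E'
from h import *
tool()
E
```

```text
t 4.62 grasp pt stand [-0.1029 -0.0223  0.231 ] tool x [-0.927  0.007 -0.376] z [ 0.376 -0.011 -0.927] open 0.996 F [-1.2 -0.3 -0.7] q [ 0.53 -0.31 -0.69  2.14 -0.03  0.9   1.13] g 0.0
```

Emit:
step_arm(moves=[[[0,0,0,-0.001,0.002,0.02,0],[0,0,0,-0.001,0.002,0.02,0],[0,0,0,0,0.002,0.02,0],[0,0,0,0,0,0,0]]])

```text
time_s: 4.95
ee_pos: [0.496, 0.0291, 0.1837]
tool_rot: [0.381, 2.728, -0.084]
contact_force: [-0.7, 0.1, -1.5]
opening: 0.999
grasp_force: 0.0
```

```bash
python3 - <<'E'
from h import *
tool()
E
```

```text
t 4.95 grasp pt stand [-0.075  -0.0154  0.181 ] tool x [-0.925  0.007 -0.381] z [ 0.381 -0.009 -0.925] open 0.999 F [-0.7  0.1 -1.5] q [ 0.57 -0.18 -0.78  2.16  0.09  0.77  1.02] g 0.0
```

Emit:
step_arm(moves=[[[0,0,0,0.002,0,0.006,0],[0,0,0,0,0,0,1],[0,0,0,0,0,0,1],[0,0,0,0,0,0,1],[0,0,0,0,0,0,1],[0,0,0,0,0,0,1],[0,0,0,0,0,0,1],[0,0,0,0,0,0,1],[0,0,0,0,0,0,1]]])

```text
time_s: 5.7
ee_pos: [0.4965, 0.0306, 0.179]
tool_rot: [0.376, 2.725, -0.084]
contact_force: [0.7, 0.1, -0.5]
opening: 0.481
grasp_force: 0.0
```

```bash
python3 - <<'E'
from h import *
tool()
E
```

```text
t 5.7 grasp pt stand [-0.0749 -0.0139  0.1762] tool x [-0.923  0.004 -0.384] z [ 0.384 -0.008 -0.923] open 0.481 F [ 0.7  0.1 -0.5] q [ 0.57 -0.17 -0.79  2.16  0.1   0.75  1.01] g 0.0
```

Emit:
step_arm(moves=[[[0,0,0,0,0,0,1],[0,0,0,0,0,0,1],[0,0,0,0,0,0,1],[0,0,0,0,0,0,1],[0,0,0,0,0,0,1],[0,0,0,0,0,0,1],[0,0,0,0,0,0,1]]])

```text
time_s: 6.28
ee_pos: [0.4963, 0.0304, 0.1788]
tool_rot: [0.376, 2.725, -0.084]
contact_force: [-1.6, -1.7, 0.3]
opening: 0.135
grasp_force: 30.0
```

```bash
python3 - <<'E'
from h import *
tool()
E
```

```text
t 6.28 grasp pt stand [-0.075 -0.014  0.176] tool x [-0.923  0.004 -0.384] z [ 0.384 -0.008 -0.923] open 0.135 F [-1.6 -1.7  0.3] q [ 0.57 -0.17 -0.79  2.17  0.1   0.75  1.01] g 29.966411080677062
```

Emit:
step_arm(moves=[[[0,3.1,0,-0.003,0,-0.0013,1],[0,3.1,0,-0.003,0,-0.0013,1],[0,3.1,0,-0.003,0,-0.0013,1],[0,3.1,0,-0.003,0,-0.0013,1],[0,3.1,0,-0.003,0,-0.0013,1],[0,0,0,0,0,0,1]]])

```text
time_s: 6.78
ee_pos: [0.51, 0.0263, 0.1893]
tool_rot: [0.417, 2.994, -0.032]
contact_force: [-0.4, -0.6, -2.2]
opening: 0.134
grasp_force: 30.0
```

```bash
python3 - <<'E'
from h import *
tool(0); cap('wrist','w2.png'); cap('scene','s2.png')
a=cv2.imread('pics/s2.png')[110:260,190:350];cv2.imwrite('pics/s2c.png',cv2.resize(a,None,fx=4,fy=4,interpolation=cv2.INTER_CUBIC))
E
```

```text
t 6.78 grasp pt stand [-0.0619 -0.0143  0.1893] tool x [-0.993  0.008 -0.12 ] z [ 0.12  -0.005 -0.993] open 0.134 F [-0.4 -0.6 -2.2] q [ 0.58  0.06 -0.77  1.93  0.11  1.07  1.06] g 29.996078226249665
```

View pics/s2c.png

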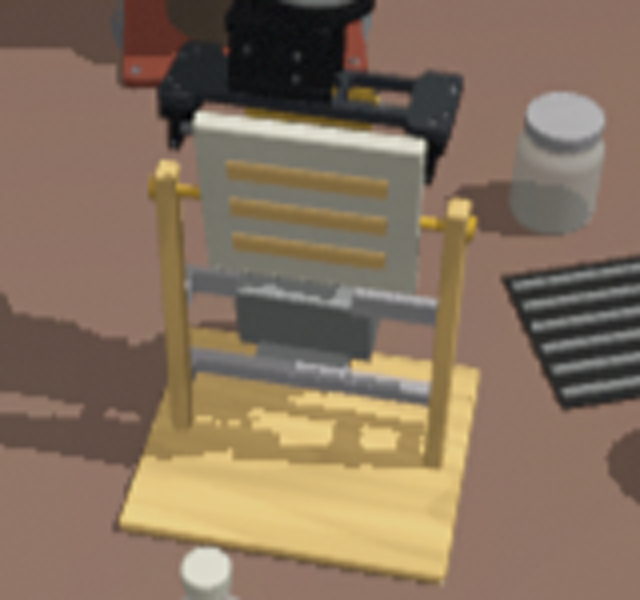

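The rear crop shows the caddy's toe (310,355) now in front of the lower rail (310,372). The lip is still on the upper rail at (300,290), and the forces are small.

Emit:
step_arm(moves=[[[0,0,0,-0.0006,0,-0.005,1],[0,0,0,-0.0006,0,-0.005,1],[0,0,0,-0.0006,0,-0.005,1],[0,0,0,-0.0006,0,-0.005,1],[0,0,0,0,0,0,1]]])

```text
time_s: 7.3
ee_pos: [0.509, 0.0275, 0.2111]
tool_rot: [0.413, 2.989, -0.035]
contact_force: [0.6, 0.9, -3.2]
opening: 0.139
grasp_force: 30.0
```

```bash
python3 - <<'E'
from h import *
tool(0)
E
```

```text
t 7.3 grasp pt stand [-0.0632 -0.0135  0.2111] tool x [-0.992  0.005 -0.126] z [ 0.126 -0.007 -0.992] open 0.139 F [ 0.6  0.9 -3.2] q [ 0.58  0.03 -0.77  1.9   0.09  1.11  1.08] g 29.988156786421314
```

Emit:
step_arm(moves=[[[0,0,0,0.01,0,-0.0015,1],[0,0,0,0.02,0,-0.003,1],[0,0,0,0.025,0,-0.008,1],[0,0,0,0.01,0,-0.02,1],[0,0,0,0,0,-0.03,1],[0,0,0,0,0,-0.03,1],[0,0,0,0,0,0,1]]])

```text
time_s: 7.88
ee_pos: [0.4372, 0.0493, 0.2989]
tool_rot: [0.411, 2.983, -0.035]
contact_force: [1.9, 0.7, -1.9]
opening: 0.135
grasp_force: 30.0
```

```bash
python3 - <<'E'
from h import *
tool(0); cap('scene','s3.png');c=cap('wrist','w3.png')
a=cv2.imread('pics/s3.png')[60:260,150:400];b=cv2.resize(a,(500,400));cv2.imwrite('pics/j3.png',np.hstack([b,cv2.resize(cv2.imread('pics/w3.png'),(300,400))]))
E
```

```text
t 7.88 grasp pt stand [-0.1382 -0.0115  0.2989] tool x [-0.991  0.005 -0.131] z [ 0.131 -0.006 -0.991] open 0.135 F [ 1.9  0.7 -1.9] q [ 0.6  -0.23 -0.72  1.91 -0.1   1.29  1.2 ] g 29.986480194493197
```

View pics/j3.png

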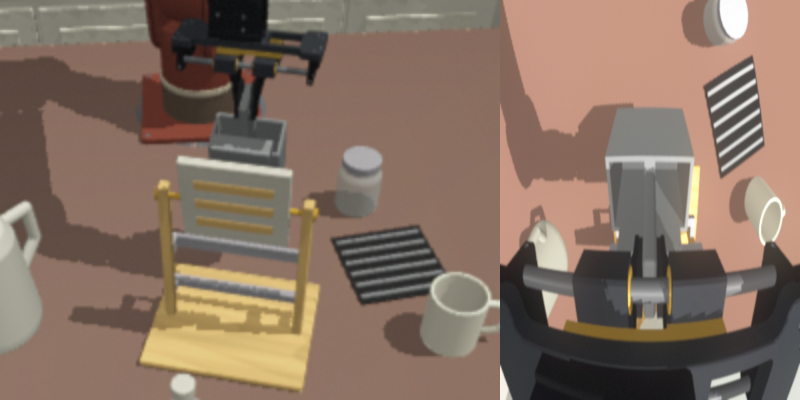

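The picture shows the caddy hanging free in the jaws at (245,135), tipped a little. The stand is empty, the sign is still near upright, and the mat is clear at (390,262). Next I move over the mat, yaw to line up with it, and set the caddy upright.

Emit:
step_arm(moves=[[[0,0,0,0.0062,0.0325,-0.0008,1],[0,0,0,0.0062,0.0325,-0.0008,1],[0,0,0,0.0062,0.0325,-0.0008,1],[0,0,0,0.0062,0.0325,-0.0008,1],[0,0,0,0.0062,0.0325,-0.0008,1],[0,0,0,0.0062,0.0325,-0.0008,1],[0,0,0,0.0062,0.0325,-0.0008,1],[-0.82,0,-6.2,0,0,0,1],[-0.82,0,-6.2,0,0,0,1],[-0.82,0,-6.2,0,0,0,1],[-0.82,0,-6.2,0,0,0,1],[0,-5,0,0,0,0,1],[0,-5,0,0,0,0,1],[0,-5,0,0,0,0,1],[0,0,0,0,0,0,1]]])

```text
time_s: 9.23
ee_pos: [0.4528, 0.2787, 0.2904]
tool_rot: [-0.225, 2.745, 0.032]
contact_force: [-0.1, 1.8, -2.5]
opening: 0.134
grasp_force: 30.0
```

```bash
cat >> h.py <<'E'
def wtool():
    s=arm.read_state();M=R.from_rotvec(s['tool_rot']).as_matrix();p=s['ee_pos']
    # caddy pose from grip: at grasp tool z in caddy frame (.384,0,-.923)
    Mc=M@np.array([[-.923,0,.384],[0,1,0],[-.384,0,-.923]]).T
    o=p-Mc@np.array([-.0042,0,.1488])
    print('t',round(s['time_s'],2),'TCP',np.round(p,4),'caddy o',np.round(o,4),'caddy z',np.round(Mc[:,2],3),'yaw',np.round(np.degrees(np.arctan2(Mc[1,0],Mc[0,0])),1),'F',np.round(s['contact_force'],1),'q',np.round(s['joints'],2),'g',round(s['grasp_force'],1))
    return M
E
python3 - <<'E'
from h import *
M=wtool(); print(np.round(M,3))
E
```

```text
t 9.23 TCP [0.4528 0.2787 0.2904] caddy o [0.4563 0.278  0.1416] caddy z [0.005 0.009 1.   ] yaw 9.3 F [-0.1  1.8 -2.5] q [ 0.53 -0.27 -1.09  1.92 -0.09  0.99  1.18] g 30.0
[[-0.913 -0.161  0.375]
 [-0.152  0.987  0.053]
 [-0.378 -0.008 -0.926]]
```

Emit:
step_arm(moves=[[[0,0,0,0.0132,0.002,0.0324,1],[0,0,0,0.0132,0,0.0324,1],[0,0,0,0.0113,0,0.0278,1],[0,0,0,0.0076,0,0.0185,1],[0,0,0,0.003,0,0.0074,1],[0,0,0,0,0,0,1]]])

```text
time_s: 9.73
ee_pos: [0.4529, 0.2802, 0.1607]
tool_rot: [-0.223, 2.758, 0.042]
contact_force: [-0.2, -1.1, -2.1]
opening: 0.139
grasp_force: 30.0
```

```bash
python3 - <<'E'
from h import *
M=wtool(); print(np.round(M,3)); cap('scene','s4.png'); cap('top')
a=cv2.imread('pics/s4.png')[90:270,270:450];cv2.imwrite('pics/s4c.png',cv2.resize(a,(540,540)))
E
```

```text
t 9.73 TCP [0.4529 0.2802 0.1607] caddy o [0.4543 0.2803 0.0119] caddy z [0.019 0.003 1.   ] yaw 9.3 F [-0.2 -1.1 -2.1] q [ 0.54 -0.   -1.28  2.09  0.29  0.76  0.81] g 30.0
[[-0.918 -0.161  0.362]
 [-0.15   0.987  0.059]
 [-0.367 -0.    -0.93 ]]
```

View pics/s4c.png

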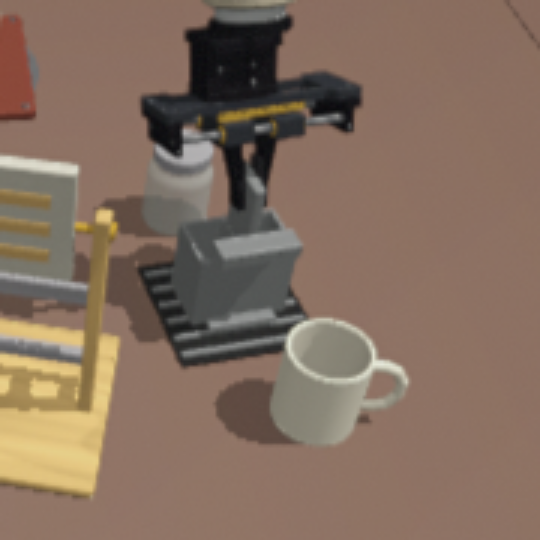

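The rear crop shows the caddy upright at (240,270) just above the middle of the mat, with the mug at (325,380) and jar (180,190) clear. Next come the last few millimetres.

Emit:
step_arm(moves=[[[0,-0.5,0,0.0011,0,0.0028,1],[0,-0.5,0,0.0011,0,0.0028,1],[0,0,0,0.0007,0,0.0018,1],[0,0,0,0,0,0,1]]])

```text
time_s: 10.17
ee_pos: [0.4547, 0.2805, 0.156]
tool_rot: [-0.221, 2.732, 0.04]
contact_force: [0.0, -0.4, -3.1]
opening: 0.137
grasp_force: 30.0
```

```bash
python3 - <<'E'
from h import *
M=wtool()
E
```

```text
t 10.17 TCP [0.4547 0.2805 0.156 ] caddy o [0.4599 0.2809 0.0073] caddy z [-0.007  0.002  1.   ] yaw 9.2 F [ 0.  -0.4 -3.1] q [ 0.53 -0.01 -1.28  2.11  0.33  0.73  0.77] g 30.0
```

Emit:
step_arm(moves=[[[0,0,0,0.0006,0,0.0015,1],[0,0,0,0.0006,0,0.0015,1],[0,0,0,0,0,0,1]]])

```text
time_s: 10.42
ee_pos: [0.4561, 0.2812, 0.1541]
tool_rot: [-0.221, 2.73, 0.042]
contact_force: [1.1, -2.8, 5.6]
opening: 0.136
grasp_force: 30.0
```

Emit:
step_arm(moves=[[[0,0,0,0,0,0,0.5],[0,0,0,0,0,0,0.5],[0,0,0,0,0,0,0.5],[0,0,0,0,0,0,0.5],[0,0,0,0,0,0,0.5],[0,0,0,0,0,0,0.5],[0,0,0,0,0,0,0.5]]])

```text
time_s: 11.0
ee_pos: [0.4548, 0.2809, 0.1529]
tool_rot: [-0.222, 2.733, 0.042]
contact_force: [-0.5, 0.1, 0.5]
opening: 0.482
grasp_force: 0.0
```

```bash
python3 - <<'E'
from h import *
M=wtool();tool();cap('wrist','w5.png')
E
```

```text
t 11.0 TCP [0.4548 0.2809 0.1529] caddy o [0.4599 0.2814 0.0042] caddy z [-0.007  0.001  1.   ] yaw 9.3 F [-0.5  0.1  0.5] q [ 0.53  0.01 -1.28  2.11  0.35  0.72  0.75] g 0.0
t 11.0 grasp pt stand [-0.1817  0.2169  0.1501] tool x [-0.836 -0.385 -0.39 ] z [ 0.355  0.161 -0.921] open 0.482 F [-0.5  0.1  0.5] q [ 0.53  0.01 -1.28  2.11  0.35  0.72  0.75] g 0.0
```

View pics/w5.png

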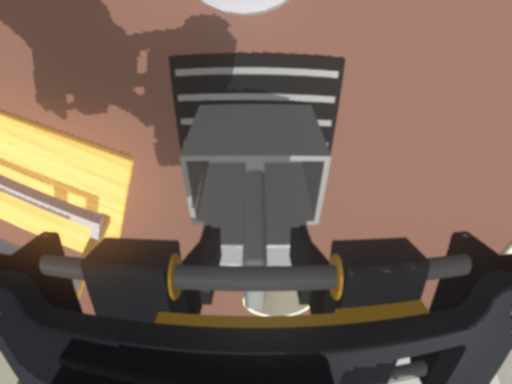

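The wrist view shows the caddy standing on the mat, with the fin at (255,200) free between the open fingers. I retreat straight up, bring the tool vertical and close the fingers.

Emit:
step_arm(moves=[[[0,0,0,-0.0039,0,-0.0092,0.5],[0,0,0,-0.0077,0,-0.0184,0.5],[0,0,0,-0.0116,0,-0.0276,0.5],[0,0,0,-0.015,0,-0.0365,0.5],[0,0,0,-0.015,0,-0.0365,1],[0,0,0,-0.015,0,-0.0365,1],[0,5.6,0,0,0,-0.02,1],[0,5.6,0,0,0,-0.02,1],[0,5.6,0,0,0,-0.02,1],[0,5.6,0,0,0,0,1],[0,0,6.2,0,0,0,1],[0,0,6.2,0,0,0,1],[0,0,6.2,0,0,0,1],[0,0,6.2,0,0,0,1],[0,0,0,0,0,0,1]]])

```text
time_s: 12.3
ee_pos: [0.4356, 0.2785, 0.388]
tool_rot: [0.431, 3.099, 0.004]
contact_force: [0.0, 0.5, 0.9]
opening: 0.006
grasp_force: 0.0
```

```bash
python3 - <<'E'
from h import *
tool(.022)
P=signang('scene'); 
for lo in np.arange(.22,.32,.015):
    q=P[(P[:,2]>lo)&(P[:,2]<lo+.015)]
    if len(q): print(round(lo,3),len(q),np.round(np.median(q[:,0]),4))
c=cap('top');W=cloud(c)
k=(np.hypot(W[...,0]-.46,W[...,1]-.281)<.08)&(W[...,2]>.06)
print('caddy upper pts',k.sum(),np.round(W[k].min(0),3),np.round(W[k].max(0),3))
E
```

```text
t 12.3 grasp pt stand [-0.2003  0.2091  0.366 ] tool x [-1.     0.007 -0.012] z [ 0.012  0.004 -1.   ] open 0.006 F [0.  0.5 0.9] q [ 0.4   0.11 -1.13  1.5   0.11  1.58  0.56] g 0.0
0.22 60 0.0034
0.235 132 0.0064
0.25 108 0.0081
0.265 90 0.0111
0.28 212 0.0133
0.295 267 0.0132
caddy upper pts 5002 [0.38  0.202 0.06 ] [0.521 0.349 0.792]
```

Emit:
step_arm(moves=[[[0,0,0,-0.0306,-0.0261,0,1],[0,0,0,-0.0306,-0.0261,0,1],[0,0,0,-0.0306,-0.0261,0,1],[0,0,0,-0.0306,-0.0261,0,1],[0,0,0,-0.0306,-0.0261,0,1],[0,0,0,-0.0306,-0.0261,0,1],[0,0,0,-0.0306,-0.0261,0,1],[0,0,0,-0.0306,-0.0261,0,1],[0,0,0,0,0,0,1]]])

```text
time_s: 13.15
ee_pos: [0.6188, 0.0015, 0.3885]
tool_rot: [0.436, 3.099, -0.0]
contact_force: [0.5, -2.2, -0.6]
opening: 0.007
grasp_force: 0.0
```

```bash
python3 - <<'E'
from h import *
tool(.022)
E
```

```text
t 13.15 grasp pt stand [ 0.0498 -0.0094  0.3665] tool x [-1.     0.011 -0.012] z [ 0.012  0.001 -1.   ] open 0.007 F [ 0.5 -2.2 -0.6] q [ 0.61  0.36 -0.94  1.27  0.29  1.64  1.01] g 0.0
```

Emit:
step_arm(moves=[[[0,0,0,0,0.004,0.032,1],[0,0,0,0,0.004,0.032,1],[0,0,0,0,0.001,0.03,1],[0,0,0,0.016,0,0,1],[0,0,0,0.016,0,0,1],[0,0,0,0.016,0,0,1],[0,0,0,0.016,0,0,1],[0,0,0,0.016,0,0,1],[0,0,0,0,0,0,1]]])

```text
time_s: 13.9
ee_pos: [0.5401, 0.0431, 0.2962]
tool_rot: [0.416, 3.1, 0.001]
contact_force: [-0.7, 0.4, 0.0]
opening: 0.005
grasp_force: 0.0
```

```bash
cat >> h.py <<'E'
def fitsign(n='scene'):
    P=signang(n); P=P[np.hypot(P[:,0],P[:,2]-.235)<.078]
    d=P[:,[0,2]]-[0,.235]; 
    l=cv2.fitLine(d.astype(np.float32),cv2.DIST_HUBER,0,.003,.003).ravel(); v=l[:2]*np.sign(l[1]); print(n,len(P),'tilt of upper end from up toward robot',round(float(np.arctan2(-v[0],v[1])),3),'pt',np.round(l[2:],3), 'x',np.round(np.percentile(d[:,0],[2,98]),3),'z',np.round(np.percentile(d[:,1],[2,98]),3))
E
python3 - <<'E'
from h import *
tool(.022);fitsign()
E
```

```text
t 13.9 grasp pt stand [-0.037   0.0099  0.2742] tool x [-1.    -0.002 -0.014] z [ 0.014  0.002 -1.   ] open 0.005 F [-0.7  0.4  0. ] q [ 0.73  0.19 -1.    1.62  0.16  1.41  1.02] g 0.0
scene 1965 tilt of upper end from up toward robot 0.971 pt [ 0.011 -0.002] x [-0.054  0.058] z [-0.036  0.058]
```

Emit:
step_arm(moves=[[[0,0,0,0.007,-0.002,0.013,1],[0,0,0,0.007,-0.002,0.013,1],[0,0,0,0.007,-0.002,0.013,1],[0,0,0,-0.002,0,0.015,1],[0,0,0,-0.002,0,0.015,1],[0,0,0,-0.003,0,0.007,1],[0,0,0,-0.003,0,0.007,1],[0,0,0,0,0,0,1]]])

```text
time_s: 14.62
ee_pos: [0.5313, 0.0384, 0.2114]
tool_rot: [0.423, 3.101, 0.004]
contact_force: [0.0, -0.5, -0.4]
opening: 0.007
grasp_force: 0.0
```

```bash
python3 - <<'E'
from h import *
tool(.022);fitsign()
E
```

```text
t 14.62 grasp pt stand [-0.0443  0.0031  0.1894] tool x [-1.     0.002 -0.011] z [ 0.011  0.004 -1.   ] open 0.007 F [ 0.  -0.5 -0.4] q [ 0.72  0.23 -0.99  1.77  0.2   1.24  0.98] g 0.0
scene 1434 tilt of upper end from up toward robot -0.386 pt [0.005 0.009] x [-0.034  0.036] z [-0.059  0.072]
```

Emit:
step_arm(moves=[[[0,0,0,0.012,0,0,1],[0,0,0,0,0,-0.03,1],[0,0,0,0,0,-0.04,1],[0,0,0,0,0,-0.04,1],[0,0,0,0,0,-0.04,1],[0,0,0,-0.02,0,0,1],[0,0,0,-0.035,0,0,1],[0,0,0,-0.035,0,0,1],[0,0,0,-0.035,0,0,1],[0,0,0,0,0,0,1],[0,0,0,0,0,0.03,1],[0,0,0,0,0,0.035,1],[0,0,0,0,0,0.015,1],[0,0,0,0,0,0,1]]])

```text
time_s: 15.83
ee_pos: [0.6376, 0.0079, 0.2805]
tool_rot: [0.424, 3.105, 0.002]
contact_force: [-0.6, -0.4, -0.0]
opening: 0.006
grasp_force: 0.0
```

```bash
python3 - <<'E'
from h import *
tool(.022);fitsign();fitsign('top')
E
```

```text
t 15.83 grasp pt stand [0.0662 0.0018 0.2585] tool x [-1.     0.002 -0.008] z [ 0.008  0.002 -1.   ] open 0.006 F [-0.6 -0.4 -0. ] q [ 0.61  0.44 -0.95  1.41  0.36  1.46  0.97] g 0.0
scene 445 tilt of upper end from up toward robot -0.463 pt [-0.005 -0.021] x [-0.027  0.032] z [-0.061  0.063]
top 187 tilt of upper end from up toward robot -0.49 pt [-0.016 -0.015] x [-0.038  0.029] z [-0.057  0.063]
```

Emit:
step_arm(moves=[[[0,0,0,0.012,0,-0.012,1],[0,0,0,0.012,0,0,1],[0,0,0,0.01,0,0,1],[0,0,0,0.006,0,0,1],[0,0,0,0,0,0,1]]])

```text
time_s: 16.35
ee_pos: [0.5996, 0.0199, 0.2968]
tool_rot: [0.422, 3.098, 0.002]
contact_force: [-0.2, 0.0, 1.0]
opening: 0.006
grasp_force: 0.0
```

```bash
python3 - <<'E'
from h import *
tool(.022);fitsign();fitsign('top')
E
```

```text
t 16.35 grasp pt stand [0.0265 0.0034 0.2748] tool x [-1.     0.002 -0.015] z [ 0.015  0.003 -1.   ] open 0.006 F [-0.2  0.   1. ] q [ 0.67  0.34 -0.99  1.49  0.29  1.45  0.98] g 0.0
scene 1358 tilt of upper end from up toward robot -0.152 pt [0.007 0.013] x [-0.007  0.038] z [-0.067  0.069]Traceback (most recent call last):
  File "<stdin>", line 2, in <module>
  File "h.py", line 36, in fitsign
    l=cv2.fitLine(d.astype(np.float32),cv2.DIST_HUBER,0,.003,.003).ravel(); v=l[:2]*np.sign(l[1]); print(n,len(P),'tilt of upper end from up toward robot',round(float(np.arctan2(-v[0],v[1])),3),'pt',np.round(l[2:],3), 'x',np.round(np.percentile(d[:,0],[2,98]),3),'z',np.round(np.percentile(d[:,1],[2,98]),3))
      ~~~~~~~~~~~^^^^^^^^^^^^^^^^^^^^^^^^^^^^^^^^^^^^^^^^^^^^^^^^^
cv2.error: OpenCV(4.12.0) /io/opencv/modules/imgproc/src/linefit.cpp:50: error: (-215:Assertion failed) count > 0 in function 'fitLine2D_wods'
```

Emit:
step_arm(moves=[[[0,0,0,0.004,0,0,1],[0,0,0,0.003,0,0,1],[0,0,0,0,0,0,1],[0,0,0,-0.02,0,0,1],[0,0,0,-0.03,0,0,1],[0,0,0,0,0,-0.04,1],[0,0,0,0,0,-0.04,1],[0,0,0,0,0,-0.03,1],[0,0,0,0,0,0,1],[0,0,0,0,0,0,1]]])

```text
time_s: 17.28
ee_pos: [0.6407, 0.0085, 0.4075]
tool_rot: [0.422, 3.097, 0.005]
contact_force: [-0.2, 0.1, -0.1]
opening: 0.01
grasp_force: 0.0
```

```bash
python3 - <<'E'
from h import *
tool(.022);fitsign()
c=cap('scene','s6.png');W=cloud(c);S=tost(W)
k=(abs(S[...,1])<.065)&(abs(S[...,0])<.04)&(S[...,2]>.17)&(S[...,2]<.31)
P=S[k]
for lo in np.arange(.17,.31,.014):
    q=P[(P[:,2]>lo)&(P[:,2]<lo+.014)]
    if len(q): print(round(lo,3),len(q),np.round(np.median(q[:,0]),4))
a=cv2.imread('pics/s6.png')[80:300,110:430];cv2.imwrite('pics/s6c.png',cv2.resize(a,(800,550)))
E
```

```text
t 17.28 grasp pt stand [0.0691 0.0033 0.3855] tool x [-1.     0.002 -0.015] z [ 0.015  0.005 -1.   ] open 0.01 F [-0.2  0.1 -0.1] q [ 0.56  0.41 -0.96  1.17  0.34  1.7   0.99] g 0.0
scene 1550 tilt of upper end from up toward robot -0.054 pt [ 0.004 -0.011] x [-0.001  0.011] z [-0.067  0.07 ]
0.17 183 0.0012
0.184 163 0.0028
0.198 182 0.0049
0.212 186 0.0066
0.226 208 0.0074
0.24 208 0.0085
0.254 222 0.0088
0.268 242 0.0079
0.282 240 0.008
0.296 285 0.0066
```

View pics/s6c.png

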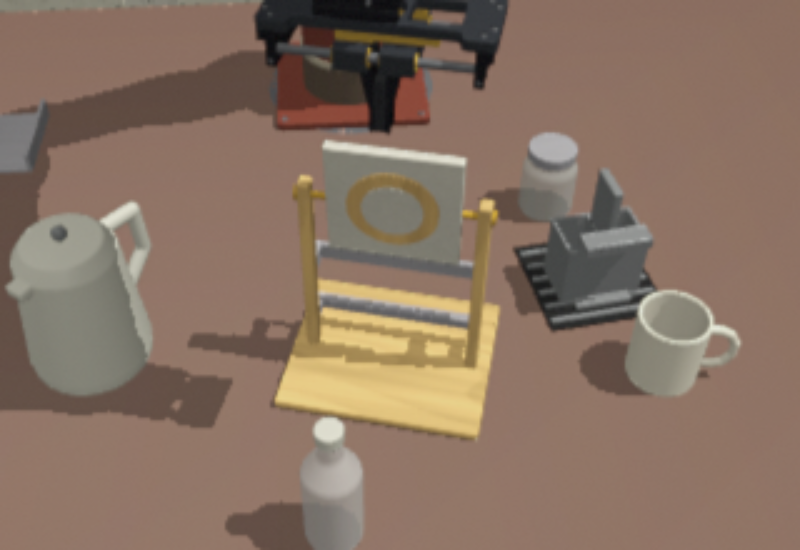

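The rear view shows the plate face (392,208) looking away from the robot and the sign upright, off by about 0.05 rad. The caddy stands on the mat at (600,255), the bystanders have not moved, and the gripper is clear at (380,100).

Emit:
step_arm(moves=[[[0,0,0,0,0,0,1],[0,0,0,0,0,0,1],[0,0,0,0,0,0,1]]])

```text
time_s: 17.63
ee_pos: [0.6399, 0.0075, 0.4051]
tool_rot: [0.424, 3.101, 0.002]
contact_force: [0.4, 0.2, 0.7]
opening: 0.004
grasp_force: 0.0
```

```bash
python3 -c "
from bench import arm
print(arm.finish_job())"
```

```text
the job is handed in; nothing more can be done
None
```

The job is handed in at about 17.6 s, no verdict returned: the caddy stands upright and released near the middle of the mat, the sign is half a turn round and about 0.05 rad off upright with its plate face away from the robot, and the mug, jar, kettle and soap look undisturbed in the last picture.

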